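# Find the high spot of a pie turntable's runner

## Task

Slide the sprung gauge in by its red post until its plunger presses on the steel runner under the turntable and the needle stands in the green band, never letting the needle run into the red at the end of its scale. Then turn the turntable by its black crank knob to find the runner's highest spot, and leave that spot right under the pressed plunger with the turntable still and your hand off. Leave the other kitchen things where they are.

Things in the scene. Friction and masses are not known exactly. Their poses are not given: they have to be found in the camera images.
- stand: Grey truing stand fixed to the table: round foot 200 mm across, with a rail 62 mm wide and 28 mm high that runs out in the stand's -y direction to 300 mm from the axis. Origin on the turntable's vertical axis at table height; z up. The gauge carriage slides along this rail.
- turntable: Aluminium turntable, 232 mm across, top 84 mm above the table, turning freely and without end stops about the stand's vertical axis, both ways, against a friction of 0.15 N m; it stays where it is left. Origin on its axis at table height. Its own x axis points from the axis to the crank knob, so its yaw tells where the knob is.
- runner_center (a point): Centre of the steel runner ring fixed under the turntable, 50 to 76 mm above the table, hidden from above by the deck. Its radius is 105 mm, with three smooth bulges: two stand 2.5 mm proud and one, the high spot, 5 mm. Each spreads some 15 to 20 degrees either side of its peak. Where they lie relative to the knob is unknown and differs each time; only the plunger finds them.
- crank_grip (a point): Grip point of the black crank knob: on the knob's axis, 70 mm out from the turntable's axis, 116 mm above the table. The knob is upright, rubber, 28 mm in diameter, from 92 to 134 mm above the table, and spins freely on its pin, so that a hand holding it need not turn as it goes round the circle. About 2 to 4 N along the circle turns the turntable.
- post_grip (a point): Grip point of the red upright post on the gauge carriage, on the post's axis, 94 mm above the table. Red part 26 mm in diameter, from 66 to 115 mm above the table. It stands 70 mm behind the dial's centre (away from the turntable). Pushing it along the stand's +y direction slides the gauge in.
- carriage (a joint): How far the gauge carriage has been slid in towards the turntable along the stand's +y direction, m: 0 fully out, 0.035 fully in. Its friction is about 8 N and it stays where it is left. The plunger meets the runner's plain part near 0.019, a bulge earlier by the bulge's height; the fully-in end would crush the gauge.
- plunger_tip (a point): The point of the brass ball tip (10 mm ball) of the gauge's sprung plunger, 60 mm above the table, pointing to the turntable's axis. Its horizontal distance to that axis is the radius of the runner where it touches.
- plunger: The sprung plunger that carries the ball tip: a thin rod sticking out of the gauge's round body towards the turntable, travel 11 mm; it springs out with 1.0 N fully out, growing by 0.25 N per mm pressed in.
- needle (a joint): Angle of the black needle on the white dial (57 mm across, face up, 71 mm above the table), rad: 0 with the plunger out, pointing to the red post; clockwise from above by 0.4545 rad per mm pressed, 5.0 at the end. Green 1.1 to 2.0, red 4.5 to 5.0. Set in the green anywhere off the high spot (where the start never is), the whole runner passes without reaching the red.
- pie_a: Bystander: filled pie in an aluminium tin, 178 mm across, 42 mm high, on the white tray. Origin under its centre.
- pie_b: Bystander: a second pie just like it on the same tray.
- pastry_ring: Bystander: plain steel pastry ring, 70 mm across, 30 mm high, standing beside the gauge rail. Origin under its centre.
- wrench: Bystander: steel wrench 160 mm long lying beside the gauge rail on its other side.
- spoon: Bystander: steel serving spoon 240 mm long lying on the right of the table.
- egg_jar: Bystander: amber glass jar with a steel cap, 72 mm across, 85 mm high. Origin under its centre.
- measure: Bystander: steel measuring cup, 76 mm across, 75 mm high. Origin under its centre.

How it is judged:
On the way:
1. the plunger presses on the runner with the needle in or close to the green band (0.9 to 2.2) (value of joint needle between 0.9 and 2.2 rad and contact force between plunger and turntable above 0.5 N), for 0.2 s.
At the end, for the whole second after the job is handed in: The plunger tip rests under spring load (over 0.5 N) on the runner at a radius above 108.9 mm, that is within about 1 mm of the 110 mm top of the high spot (some 9 degrees either side), needle below 4.7, turntable at rest, nothing touched by the robot (horizontal distance between plunger_tip and turntable above 0.1089 m and contact force between plunger and turntable above 0.5 N and value of joint needle below 4.7 rad and angular speed of turntable below 0.05 rad/s).
It fails at once if the gauge is overrun: needle past 4.7, deep in the red (value of joint needle above 4.7 rad).
It fails at once if one of the pies, the pastry ring, wrench, spoon, egg jar or measuring cup moved by more than 30 mm (distance of any of pie_a, pie_b, pastry_ring, wrench, spoon, egg_jar, measure from where it was at the start of the episode above 0.03 m).
It also fails if it takes over 72 s, if anything falls off the work surface, if the arm or the gripper's body presses on something with over 40 N, if the wrist force passes 120 N, or if a joint passes its speed limit or range.

## Robot

A 6-joint arm with a two-finger parallel gripper is mounted at the origin on the work surface. World frame = base frame: x ahead of the robot, y to its left, z up, the work surface at z = 0. Lengths are in m, angles in rad, forces in N, time in s.
With the tool pointing down it reaches from about 0.35 to 0.975 m from the base axis. Payload 4.9 kg.
Tool frame: the origin (TCP) lies where the fingers leave the gripper's body, on its centre line; the fingertips stand 73 mm ahead of it and the grasp point (between the pads) lies 54 mm ahead of it; z points along the fingers, y is the direction in which the jaws open and shut (so a half turn about z gives the same grasp; the last joint's range is limited). The gripper opens to 85 mm and grips with 20 to 120 N. Pads are 22 mm wide; open, the fingers measure 114 mm over their backs; the gripper's body (76 mm by 85 mm) begins 54 mm behind the grasp point. The pads swing forward as they close: fully open they stand 13 mm farther back than shut.
Start: joints at [1.061, 0.053, 1.613, -0, 1.476, -0.119], TCP at [0.238, 0.578, 0.304] pointing down, gripper open.
Joint ranges: [-3.01, 3.01], [-1.01, 2.22], [0.06, 2.58], [-1.02, 4.17], [0.09, 2.62], [-3.14, 3.14]. Speed limits (rad/s): [2.57, 2.57, 3.14, 3.14, 3.14, 3.14].

## Interface

Orientations are given as a rotation vector (axis times angle).
In Python, from station import monitor, vision, workorder gives the robot as it stands.
- The arm moves only by the tool arm_command, never from a script. Its argument "rows" is text: rows parted by semicolons, each of 6 numbers parted by spaces: the shift along the world's x, y, z in mm, then the turn, a rotation vector about the world's x, y, z in degrees. In form: tx ty tz wx wy wz; .... A call has 1 to 12 rows; each row is the pose to reach, as a shift and turn from the pose measured when the call began; what a row does not reach only later rows make up. A row lasts 1/8 s, in which the tool goes at most 62.5 mm and 10.7 degrees, less where a joint would pass 70% of its speed; a pose out of reach is approached as far as the arm can. A call with a gripper value outside its range is refused whole. "jaw" is the opening, from 0 (shut) to 1 (fully open), set as the call begins (left out, the last holds). The fingers move at their own pace and stop on an object; "squeeze" is the grip in N (left out, the last holds). Time passes only in rows, so rows that repeat a pose let the fingers close. It gives the time, the measured TCP pose, the force and the opening at its end, in the units of the state.
- monitor.get_obs(): the state, without advancing time (a new reading comes with each control period).
- vision.get_image(name): name is "scene" or "top"; returns a dict with "frame" (420x560x3 uint8, red, green, blue), "vfov" (degrees; the focal length in pixels is half the picture's height over the tangent of half this angle, whatever the lens; pixels are square), "cx", "cy" (the principal point, pixels), "R" (3x3) and "t" (3): a world point X has camera coordinates R X + t. Camera axes: x right, y down, z forward; pixel columns grow to the right and rows downward; lengths in m; the calibration is good to about 2 mm. A picture is of the moment at which its call begins. There is no depth.
- workorder.finish_job(): hands the job in, once; it reports no verdict.
The state is a dict: "t": time; "q": joint angles; "dq": joint speeds; "effort": joint torques, N m; "tool_pos": TCP position; "tool_rot": TCP orientation; "contact_force": force on the tool from outside, world axes, zero at the start; "wrist_torque": the same for the moment, N m; "opening": finger opening in m.
Only numpy, scipy, OpenCV 4.12 (cv2) and the standard library are available. Lean on these libraries where they do the work, as an engineer would, in place of code of your own. Each camera call takes 0.05 s, during which the arm holds its last target. There are 200 camera calls.

## Working session

There is one attempt and no reset: what is moved stays moved. The work goes in short steps, Python scripts to look and compute and a tool call to move; the robot and the scene stay as the last step left them, time stands still between calls to the robot, and variables do not carry over. Pictures are saved under pics/ and viewed, about 8 in all and at most 12, crops included, and the job is handed in when it is done.

Besides the shell and the picture viewer there is one more tool, called after "Request:" as name(argument=value, ...) on one line, values as JSON. arm_command: Moves the arm, as the interface text tells. Its arguments: {"type":"object","properties":{"rows":{"type":"string"},"jaw":{"type":"number"},"squeeze":{"type":"number"}},"required":["rows"]}

```bash
mkdir -p pics; ls
python3 - <<'E'
from station import monitor, vision
import cv2, numpy as np, pickle
o=monitor.get_obs(); print(o)
for n in("scene","top"):
    d=vision.get_image(n); pickle.dump(d,open(f"pics/{n}0.pkl","wb"))
    cv2.imwrite(f"pics/{n}0.png",d["frame"][:,:,::-1]); print(n,d["vfov"],d["cx"],d["cy"],np.round(d["R"],3).tolist(),np.round(d["t"],3))
E
```

```text
pics
{'t': 0.0, 'q': array([ 1.06100244e+00,  5.33629906e-02,  1.61429899e+00, -1.38634350e-05,
        1.47598047e+00, -1.19020802e-01]), 'dq': array([-0.00204712, -0.00016136,  0.00128642,  0.00165381, -0.00146568,
        0.0013175 ]), 'effort': array([ 5.83914425e-04, -3.93692064e+01, -3.70169699e+01, -1.21422127e-04,
        7.05702594e-03, -2.13478489e-05]), 'tool_pos': array([0.2378467 , 0.57746313, 0.30265607]), 'tool_rot': array([-6.09803961e-01, -3.08120658e+00,  3.06808093e-03]), 'contact_force': array([-0.07757005, -0.12666639, -0.0841644 ]), 'wrist_torque': array([ 0.04348997, -0.03285448,  0.03792407]), 'opening': 0.08569858589036548}
scene 55.60066262660489 273.9827435233168 211.71073062281337 [[-0.829, 0.559, -0.014], [0.386, 0.555, -0.737], [-0.404, -0.617, -0.676]] [ 0.47  -0.141  1.387]
top 53.757191520731425 277.2783877629223 209.33789229075612 [[0.002, -1.0, -0.005], [-0.976, -0.0, -0.219], [0.219, 0.005, -0.976]] [0.018 0.581 1.221]
```

View pics/top0.png

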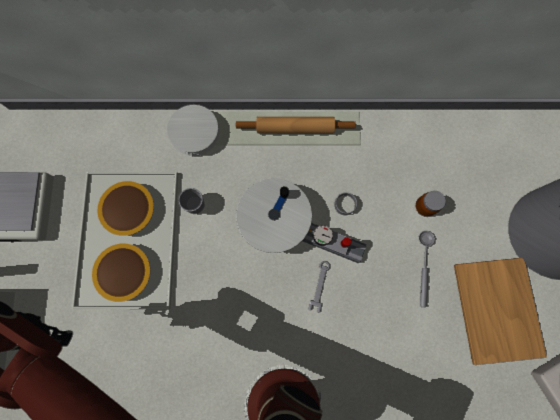

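View pics/scene0.png

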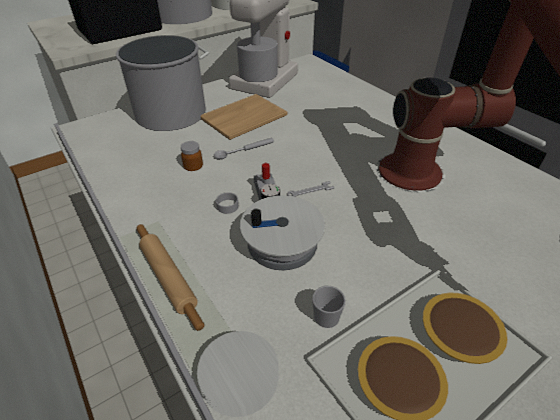

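```bash
cat > h.py <<'E'
import cv2, numpy as np
from station import vision, monitor
def ray(d,u,v):
    f=d["frame"].shape[0]/2/np.tan(np.radians(d["vfov"]/2))
    R=np.array(d["R"]);t=np.array(d["t"])
    w=R.T@np.array([(u-d["cx"])/f,(v-d["cy"])/f,1]); return -R.T@t,w
def onz(d,u,v,z):
    c,w=ray(d,u,v); return c+w*(z-c[2])/w[2]
def px(d,X):
    f=d["frame"].shape[0]/2/np.tan(np.radians(d["vfov"]/2))
    p=np.array(d["R"])@X+d["t"]; return p[0]/p[2]*f+d["cx"],p[1]/p[2]*f+d["cy"]
def tri(rs):
    A=0;b=0
    for c,w in rs:
        w=w/np.linalg.norm(w);P=np.eye(3)-np.outer(w,w);A=A+P;b=b+P@c
    return np.linalg.solve(A,b)
def blobs(m,n=4):
    k,_,s,c=cv2.connectedComponentsWithStats(m.astype(np.uint8))
    return sorted([(int(s[i,4]),s[i,:4].tolist(),c[i].round(2).tolist()) for i in range(1,k)],reverse=True)[:n]
def crop(d,x,y,w,h,k,name):
    cv2.imwrite(name,cv2.resize(d["frame"][y:y+h,x:x+w,::-1],None,fx=k,fy=k,interpolation=cv2.INTER_CUBIC))
def red(f): f=f.astype(int); return (f[...,0]>90)&(f[...,1]<60)&(f[...,2]<60)
E
python3 - <<'E'
from h import *
import pickle
for n,(x,y,w,h) in dict(top=(230,170,145,100),scene=(230,155,110,120)).items():
    d=pickle.load(open(f"pics/{n}0.pkl","rb")); f=d["frame"].astype(int)
    M=np.zeros(f.shape[:2],bool);M[y:y+h,x:x+w]=1
    print(n,"red",blobs(red(f)&M)); 
    print("black",blobs((f.max(2)<28)&M)); print("blue",blobs((f[...,2]-f[...,0]>40)&M))
    crop(d,x,y,w,h,5,f"pics/{n}0c.png")
    if n=="top":
        m=(f.min(2)>120)&M
        print("white",blobs(m))
E
python3 -c "
import cv2,numpy as np
a=cv2.imread('pics/top0c.png');b=cv2.imread('pics/scene0c.png')
print(a.shape,b.shape)"
```

```text
top red [(56, [342, 237, 9, 8], [345.98, 240.77]), (3, [324, 228, 3, 2], [325.0, 228.33])]
black [(72, [281, 187, 8, 11], [284.15, 192.12]), (1, [319, 244, 1, 1], [319.0, 244.0]), (1, [317, 243, 1, 1], [317.0, 243.0]), (1, [312, 235, 1, 1], [312.0, 235.0])]
blue [(86, [274, 196, 11, 15], [279.01, 203.24])]
white [(10993, [230, 170, 145, 100], [294.56, 217.59]), (179, [314, 226, 18, 17], [322.57, 234.04]), (152, [342, 196, 13, 17], [347.79, 204.0]), (13, [323, 263, 5, 4], [325.08, 264.38])]
scene red [(75, [262, 163, 8, 16], [266.24, 170.45]), (2, [263, 190, 1, 2], [263.0, 190.5])]
black [(130, [251, 210, 10, 16], [255.82, 217.58]), (18, [261, 193, 7, 6], [263.0, 195.89]), (3, [278, 193, 2, 2], [278.67, 193.67]), (1, [270, 189, 1, 1], [270.0, 189.0])]
blue [(100, [253, 220, 25, 8], [266.75, 223.6])]
(500, 725, 3) (600, 550, 3)
```

View pics/top0c.png

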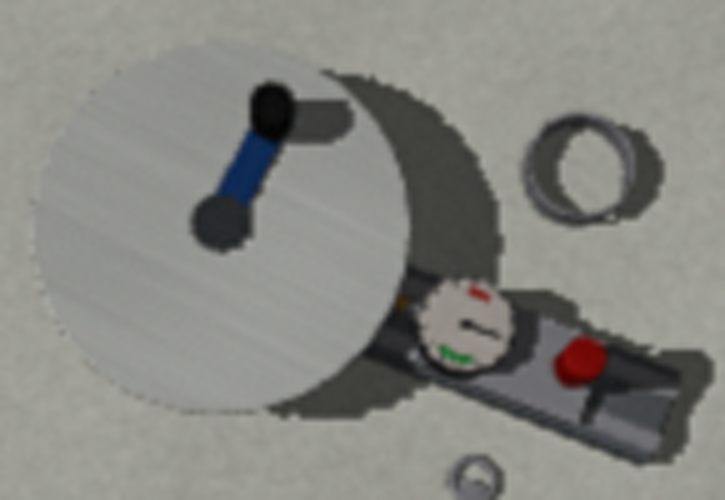

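View pics/scene0c.png

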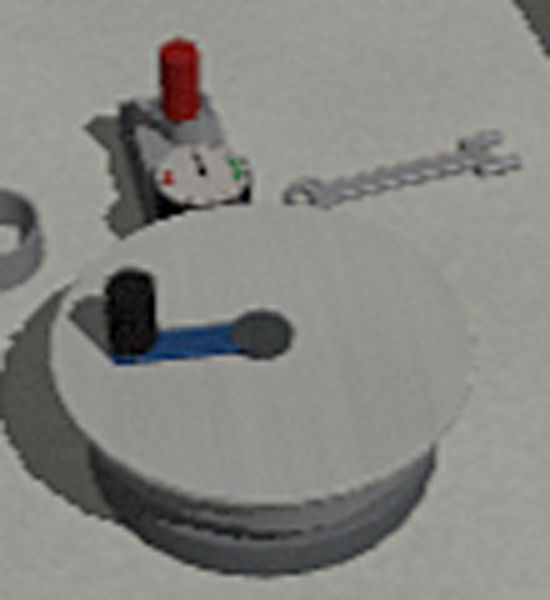

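Run:
```python
from h import *
import pickle
T=pickle.load(open("pics/top0.pkl","rb"));S=pickle.load(open("pics/scene0.pkl","rb"))
f=T["frame"].astype(int)
# disc edge: fit circle on z=.084 from hand-read rim points of the crop (upper left rim, lower rim, right)
rim=[(35,226),(60,130),(110,80),(222,40),(320,72),(385,140),(411,225),(375,335),(315,383),(222,413),(120,383),(60,310)]
P=np.array([onz(T,x/5+230-.4,y/5+170-.4,.084)[:2] for x,y in rim])
A=np.c_[2*P,np.ones(len(P))];s=np.linalg.lstsq(A,(P**2).sum(1),rcond=None)[0]
print("axis",s[:2],"r",np.sqrt(s[2]+s[:2]@s[:2])); ax=s[:2]
dial=onz(T,323.0,234.5,.071)[:2]; print("dial",dial,np.linalg.norm(dial-ax))
dS=onz(S,230+203/5-.4,155+175/5-.4,.071); print("dial scene",dS)
post=tri([ray(T,345.98,240.77),ray(S,266.24,170.45)]);print("post",post)
print("post top/T",onz(T,345.9,240.6,.112), "post S",onz(S,266.24,170.45,.0925))
print("knobtop T",onz(T,284.15,190.5,.134),"knob tri",tri([ray(T,284.15,192.12),ray(S,255.82,217.58)]),"S",onz(S,255.82,217.58,.113))
print("hub T", onz(T,230+222/5-.4,170+222/5-.4,.09))
u=post[:2]-ax;print("dir",np.degrees(np.arctan2(u[1],u[0])),np.linalg.norm(u))
u=dial-ax;print("dir",np.degrees(np.arctan2(u[1],u[0])),np.linalg.norm(u))
```

```text
axis [0.56106036 0.02859109] r 0.11432642629344059
dial [ 0.50066833 -0.12060095] 0.16095173905972693
dial scene [ 0.49879107 -0.11898557  0.071     ]
post [ 0.47498599 -0.18326527  0.09501691]
post top/T [ 0.47600629 -0.18296316  0.112     ] post S [ 0.47089999 -0.18266962  0.0925    ]
knobtop T [ 0.62210533 -0.00193629  0.134     ] knob tri [ 0.62247722 -0.00169062  0.11188443] S [ 6.22583087e-01 -2.47855256e-05  1.13000000e-01]
hub T [0.56032526 0.02847353 0.09      ]
dir -112.11124058817569 0.22867426009324776
dir -112.03780380634159 0.16095173905972693
```

Request:
arm_command(rows="200 -380 -20 0 0 0;200 -380 -20 0 0 0;200 -380 -20 0 0 0;200 -380 -20 0 0 0;200 -380 -20 0 0 0;200 -380 -20 0 0 0;200 -380 -20 0 0 0;237 -760 -50 0 0 0;237 -760 -50 0 0 0;237 -760 -50 0 0 0;237 -760 -50 0 0 0;237 -760 -50 0 0 0", jaw=1)

```text
t: 1.6
tool_pos: [0.4676, -0.1146, 0.2579]
tool_rot: [-0.61, -3.081, 0.002]
contact_force: [0.7, 0.4, 0.0]
opening: 0.0856
```

Request:
arm_command(rows="7 -50 0 0 0 0;7 -68 -5 0 0 0;7 -68 -5 0 0 0;7 -68 -40 0 0 0;7 -68 -75 0 0 0;7 -68 -108 0 0 0;7 -68 -108 0 0 0;7 -68 -108 0 0 0")

```text
t: 2.6
tool_pos: [0.4754, -0.1818, 0.1513]
tool_rot: [0.608, 3.081, -0.003]
contact_force: [0.5, 0.2, 0.0]
opening: 0.0853
```

Run:
```python
from h import *
d=vision.get_image("top");e=vision.get_image("scene")
a=cv2.resize(d["frame"][200:280,290:390,::-1],(400,320),interpolation=cv2.INTER_CUBIC)
b=cv2.resize(e["frame"][140:220,220:320,::-1],(400,320),interpolation=cv2.INTER_CUBIC)
cv2.imwrite("pics/p1.png",np.hstack([a,b]));o=monitor.get_obs();print(o["tool_pos"],o["contact_force"])
```

```text
[ 0.4758134  -0.1825899   0.15213069] [-0.77612022  0.19995584  0.99873084]
```

View pics/p1.png

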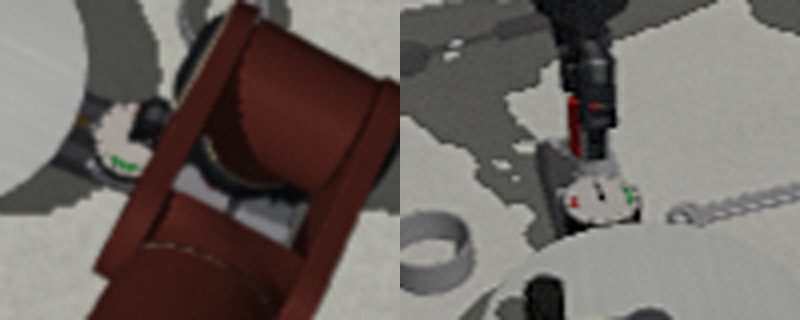

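The scene view shows the fingers around the red post and the dial face clear (around 270,187), so I can read the needle while pushing. Next I close the jaws.

Request:
arm_command(rows="0 0 0 0 0 0;0 0 0 0 0 0;0 0 0 0 0 0;0 0 0 0 0 0;0 0 0 0 0 0;0 0 0 0 0 0", jaw=0, squeeze=30)

```text
t: 3.45
tool_pos: [0.4757, -0.1833, 0.1526]
tool_rot: [0.609, 3.079, -0.006]
contact_force: [-4.3, -2.9, 5.0]
opening: 0.0258
```

Request:
arm_command(rows="1 3 0 0 0 0;2 6 0 0 0 0;4 9 0 0 0 0;5 12 0 0 0 0;6 14 0 0 0 0;6 14 0 0 0 0;6 14 0 0 0 0")

```text
t: 4.32
tool_pos: [0.481, -0.1704, 0.1527]
tool_rot: [0.609, 3.081, -0.011]
contact_force: [-7.0, -7.0, 4.0]
opening: 0.0253
```

```bash
cat >> h.py <<'E'
G0=np.array([0.4757,-0.1833]); DIAL0=np.array([0.4997,-0.1198]); U=np.array([np.cos(np.radians(68)),np.sin(np.radians(68))])
def dial(s,name=None,save=None):
    """needle angle, s = carriage travel m"""
    d=vision.get_image(name or "scene") ; c=DIAL0+U*s
    K=12; N=31*2*K//2  # 12 px per mm/..: rectified view, +-31 mm
    w=lambda a,b: px(d,np.array([c[0]+U[1]*a+U[0]*b,c[1]-U[0]*a+U[1]*b,.071]))
    src=np.float32([w(-.031,.031),w(.031,.031),w(.031,-.031),w(-.031,-.031)])
    L=400;H=cv2.getPerspectiveTransform(src,np.float32([[0,0],[L,0],[L,L],[0,L]]))
    r=cv2.warpPerspective(d["frame"],H,(L,L),flags=cv2.INTER_CUBIC); f=r.astype(float)
    g=f.mean(2); yy,xx=np.mgrid[:L,:L]; k=62/L
    # recentre on coloured marks is left to the eye; white face centroid:
    X=(xx-L/2)*k; Y=(L/2-yy)*k
    sat=f.max(2)-f.min(2)
    face=((sat>60)|(g>110)).astype(np.uint8)
    n,l,st,ce=cv2.connectedComponentsWithStats(face)
    i=1+np.argmax(st[1:,4]); hull=cv2.convexHull(np.argwhere(l==i)[:,::-1].astype(np.int32))
    (cx0,cy0),_,_=cv2.fitEllipse(hull); ox=(cx0-L/2)*k;oy=(L/2-cy0)*k
    rr=np.hypot(X-ox,Y-oy); m=(rr>3)&(rr<18)&(sat<50)
    th=np.arctan2(-(X-ox),-(Y-oy))%(2*np.pi)   # 0 toward post (down), clockwise
    wgt=np.where(m,np.clip(g[m].max()*.75-g,0,None),0); 
    hist=np.bincount((th[m]/(2*np.pi)*72).astype(int)%72,wgt[m],72)
    z=(wgt*np.exp(1j*th)).sum(); b=np.exp(1j*(np.argmax(hist)+.5)/72*2*np.pi)
    sel=m&(np.cos(th-np.angle(b))>np.cos(.6)); z=(wgt*np.exp(1j*th))[sel].sum()
    if save: cv2.imwrite(save,r[:,:,::-1])
    return round(float(np.angle(z)%(2*np.pi)),2),round(ox,1),round(oy,1)
def travel():
    p=monitor.get_obs()["tool_pos"][:2]-G0; return float(p@U)
E
sed -i '/K=12; N=/d' h.py
python3 - <<'E'
from h import *
s=travel();print(s,dial(s,save="pics/d1.png"),monitor.get_obs()["contact_force"])
E
```

```text
0.013914685184802158 (1.82, -0.4, 1.1) [-7.02802527 -7.31940486  2.56332282]
```

View pics/d1.png

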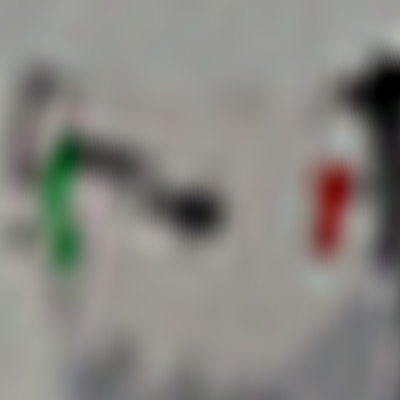

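The needle stands about 2.0 rad, at the top end of the green (carriage evidently did not start at 0). I'll back it off a touch.

Request:
arm_command(rows="-0.7 -1.7 0 0 0 0;-0.7 -1.7 0 0 0 0;-0.7 -1.7 0 0 0 0;-0.7 -1.7 0 0 0 0")

```text
t: 4.88
tool_pos: [0.4806, -0.1712, 0.1527]
tool_rot: [0.609, 3.08, -0.008]
contact_force: [0.8, 5.0, 2.5]
opening: 0.0253
```

```bash
sed -i 's/^    (cx0,cy0),_,_=.*/    ox,oy=-.3,-1.1/; s/(rr>3)/(rr>5)/' h.py
python3 - <<'E'
from h import *
s=travel();print(s,dial(s,save="pics/d2.png"),monitor.get_obs()["contact_force"])
E
```

```text
0.013021360497785345 (1.82, -0.3, -1.1) [0.82096759 5.02760109 3.63839673]
```

View pics/d2.png

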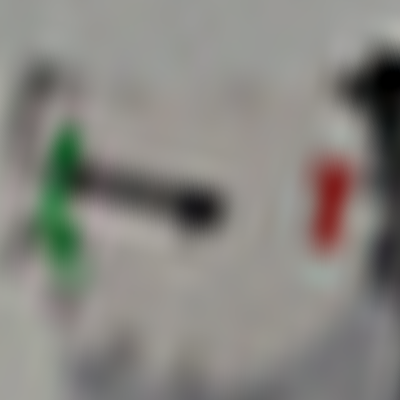

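Request:
arm_command(rows="0 0 0 0 0 0;0 0 0 0 0 0;0 0 0 0 0 0;0 0 40 0 0 0;0 0 80 0 0 0;20 25 110 0 0 0;60 75 110 0 0 0;100 120 110 0 0 0;142 169 110 0 0 0;142 169 110 0 0 0;142 169 110 0 0 0", jaw=1)

```text
t: 6.3
tool_pos: [0.6224, -0.0023, 0.2622]
tool_rot: [0.608, 3.082, -0.009]
contact_force: [0.3, 0.4, 0.6]
opening: 0.0855
```

Run:
```python
from h import *
s=.013;print(dial(s,save="pics/d3.png"),monitor.get_obs()["tool_pos"])
d=vision.get_image("scene");crop(d,200,110,160,150,4,"pics/p2.png")
```

```text
(1.82, -0.3, -1.1) [ 0.62214752 -0.0028908   0.2623505 ]
```

View pics/p2.png

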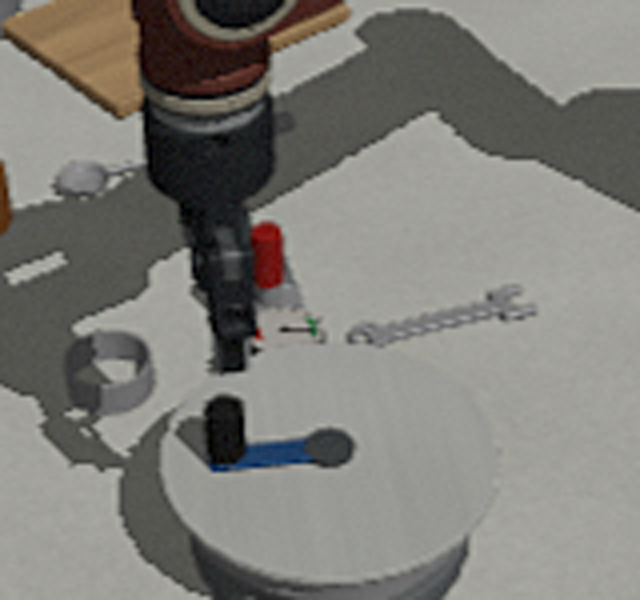

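The needle still reads in the green (tip at crop 283–320,328) and the jaws are lined up over the knob. Going down to grip it.

Request:
arm_command(rows="0 0 -40 0 0 0;0 0 -70 0 0 0;0 0 -92 0 0 0;0 0 -92 0 0 0;0 0 -92 0 0 0")

```text
t: 7.02
tool_pos: [0.6227, -0.0036, 0.172]
tool_rot: [0.611, 3.078, -0.008]
contact_force: [0.0, 0.6, 0.6]
opening: 0.0854
```

Request:
arm_command(rows="0 0 0 0 0 0;0 0 0 0 0 0;0 0 0 0 0 0;0 0 0 0 0 0;0 0 0 0 0 0;0 0 0 0 0 0", jaw=0, squeeze=35)

```text
t: 7.78
tool_pos: [0.6233, -0.0033, 0.1732]
tool_rot: [0.611, 3.077, -0.007]
contact_force: [-0.2, 2.1, 6.5]
opening: 0.0269
```

Run:
```python
from h import *
print(dial(.013),monitor.get_obs()["tool_pos"])
d=vision.get_image("scene");e=vision.get_image("top")
a=cv2.resize(d["frame"][155:235,230:310,::-1],(400,400),interpolation=cv2.INTER_CUBIC)
b=cv2.resize(e["frame"][190:270,280:360,::-1],(400,400),interpolation=cv2.INTER_CUBIC)
cv2.imwrite("pics/p3.png",np.hstack([a,b]))
```

```text
(1.82, -0.3, -1.1) [ 0.62325294 -0.00328762  0.17314874]
```

View pics/p3.png

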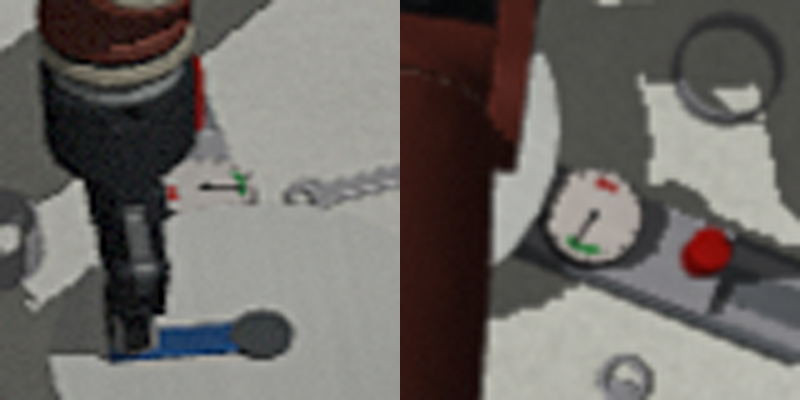

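Gripped at 26.9 mm. The dial shows in both views: scene crop (200–245,187), top crop (595,215). I'll set up the reader for both views and tabulate 12° steps round the circle.

```bash
sed -i 's/^    ox,oy=-.3,-1.1/    ox,oy=OFF[name or "scene"]/; s/^    return round.*/    q=(rr<20); return round(float(np.angle(z)%(2*np.pi)),2), "vis",round(float((face[q]).mean()),2)/' h.py
cat >> h.py <<'E'
OFF=dict(scene=(-.3,-1.1),top=(0,0))
AX=np.array([.5607,.0285])
def rep():
    p=monitor.get_obs(); v=p["tool_pos"][:2]-AX
    print("t %.1f yaw %.1f r %.1f F %s"%(p["t"],np.degrees(np.arctan2(v[1],v[0])),1e3*np.hypot(*v),np.round(p["contact_force"],1)),"scene",dial(.013,"scene"),"top",dial(.013,"top"))
E
python3 - <<'E'
from h import *
d=vision.get_image("top");p=onz(d,318.6,232.6,.071)[:2];c=DIAL0+U*.013;e=p-c
off=(1e3*(e[0]*U[1]-e[1]*U[0]),1e3*(e@U));print(off)
open("h.py","a").write("OFF['top']=(%.1f,%.1f)\n"%off)
import h; h.OFF['top']=off; rep()
for k in range(30):
    a=-26.9+12*k
    f=lambda b:70*np.array([np.cos(np.radians(b)),np.sin(np.radians(b))])
    print(k,round(a+12),*[(f(a+x)-f(a)).round(1).tolist() for x in(6,12)])
E
```

```text
(np.float64(1.6455019114308815), np.float64(1.107141418979619))
t 8.0 yaw -26.9 r 70.2 F [-1.5  2.5  5.3] scene (1.83, 'vis', 0.88) top (1.89, 'vis', 0.93)
0 -15 [3.0, 6.7] [5.2, 13.7]
1 -3 [1.5, 7.2] [2.3, 14.5]
2 9 [-0.0, 7.3] [-0.8, 14.6]
3 21 [-1.5, 7.2] [-3.8, 14.1]
4 33 [-3.0, 6.7] [-6.7, 13.0]
5 45 [-4.3, 5.9] [-9.2, 11.4]
6 57 [-5.5, 4.9] [-11.4, 9.2]
7 69 [-6.4, 3.7] [-13.1, 6.6]
8 81 [-7.0, 2.3] [-14.1, 3.8]
9 93 [-7.3, 0.8] [-14.6, 0.7]
10 105 [-7.3, -0.8] [-14.4, -2.3]
11 117 [-7.0, -2.3] [-13.7, -5.3]
12 129 [-6.3, -3.7] [-12.3, -8.0]
13 141 [-5.4, -4.9] [-10.3, -10.4]
14 153 [-4.3, -5.9] [-7.9, -12.3]
15 165 [-3.0, -6.7] [-5.2, -13.7]
16 177 [-1.5, -7.2] [-2.3, -14.5]
17 189 [0.0, -7.3] [0.8, -14.6]
18 201 [1.5, -7.2] [3.8, -14.1]
19 213 [3.0, -6.7] [6.7, -13.0]
20 225 [4.3, -5.9] [9.2, -11.4]
21 237 [5.5, -4.9] [11.4, -9.2]
22 249 [6.4, -3.7] [13.1, -6.6]
23 261 [7.0, -2.3] [14.1, -3.8]
24 273 [7.3, -0.8] [14.6, -0.7]
25 285 [7.3, 0.8] [14.4, 2.3]
26 297 [7.0, 2.3] [13.7, 5.3]
27 309 [6.3, 3.7] [12.3, 8.0]
28 321 [5.4, 4.9] [10.3, 10.4]
29 333 [4.3, 5.9] [7.9, 12.3]
```

Request:
arm_command(rows="3 6.7 0 0 0 0;5.2 13.7 0 0 0 0;5.2 13.7 0 0 0 0")

```text
t: 8.45
tool_pos: [0.6289, 0.0111, 0.1732]
tool_rot: [0.61, 3.076, -0.004]
contact_force: [1.6, 1.8, 1.1]
opening: 0.027
```

```bash
python3 -c "from h import *;rep()"
```

```text
t 8.4 yaw -14.3 r 70.4 F [1.6 1.8 1.1] scene (5.48, 'vis', 0.75) top (1.9, 'vis', 0.93)
```

Request:
arm_command(rows="1.5 7.2 0 0 0 0;2.3 14.5 0 0 0 0;2.3 14.5 0 0 0 0")

```text
t: 8.93
tool_pos: [0.6313, 0.0266, 0.1732]
tool_rot: [0.61, 3.076, -0.001]
contact_force: [2.2, 1.6, 1.6]
opening: 0.0274
```

```bash
python3 -c "from h import *;rep()"
```

```text
t 8.9 yaw -1.5 r 70.6 F [2.2 1.6 1.6] scene (4.01, 'vis', 0.35) top (1.9, 'vis', 0.93)
```

Only the top view counts now; a steady 1.9 suggests the plain part. I'll keep going in batches.

Request:
arm_command(rows="0 7.3 0 0 0 0;-0.8 14.6 0 0 0 0;-0.8 14.6 0 0 0 0")

```text
t: 9.4
tool_pos: [0.6303, 0.0422, 0.1732]
tool_rot: [0.609, 3.076, 0.002]
contact_force: [-0.3, 2.7, 1.5]
opening: 0.0272
```

```bash
python3 -c "from h import *;rep()"
```

```text
t 9.4 yaw 11.1 r 70.9 F [-0.3  2.7  1.5] scene (2.57, 'vis', 0.0) top (1.9, 'vis', 0.93)
```

Request:
arm_command(rows="-1.5 7.2 0 0 0 0;-3.8 14.1 0 0 0 0;-3.8 14.1 0 0 0 0")

```text
t: 9.88
tool_pos: [0.6258, 0.0571, 0.1732]
tool_rot: [0.609, 3.079, 0.003]
contact_force: [-1.8, 1.5, 4.4]
opening: 0.0272
```

```bash
python3 -c "from h import *;rep()"
```

```text
t 9.9 yaw 23.7 r 71.2 F [-1.8  1.5  4.4] scene (5.7, 'vis', 0.0) top (1.9, 'vis', 0.93)
```

Request:
arm_command(rows="-3 6.7 0 0 0 0;-6.7 13 0 0 0 0;-6.7 13 0 0 0 0")

```text
t: 10.35
tool_pos: [0.6187, 0.0701, 0.1732]
tool_rot: [0.609, 3.08, 0.003]
contact_force: [-2.9, -0.7, 3.9]
opening: 0.027
```

```bash
python3 -c "from h import *;rep()"
```

```text
t 10.3 yaw 35.7 r 71.4 F [-2.9 -0.7  3.9] scene (1.92, 'vis', 0.05) top (2.86, 'vis', 0.86)
```

Request:
arm_command(rows="-4.3 5.9 0 0 0 0;-9.2 11.4 0 0 0 0;-9.2 11.4 0 0 0 0")

```text
t: 10.82
tool_pos: [0.6089, 0.0813, 0.1732]
tool_rot: [0.61, 3.082, 0.002]
contact_force: [-4.6, -2.4, 5.3]
opening: 0.027
```

```bash
python3 -c "from h import *;rep()"
```

```text
t 10.8 yaw 47.6 r 71.5 F [-4.6 -2.4  5.3] scene (4.66, 'vis', 0.01) top (4.84, 'vis', 0.53)
```

Run:
```python
from h import *
e=vision.get_image("top");d=vision.get_image("scene")
b=cv2.resize(e["frame"][190:270,280:380,::-1],None,fx=5,fy=5,interpolation=cv2.INTER_CUBIC)
a=cv2.resize(d["frame"][155:235,240:300,::-1],None,fx=5,fy=5,interpolation=cv2.INTER_CUBIC)
cv2.imwrite("pics/p4.png",np.hstack([b,a]))
```

```text
(no output)
```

View pics/p4.png

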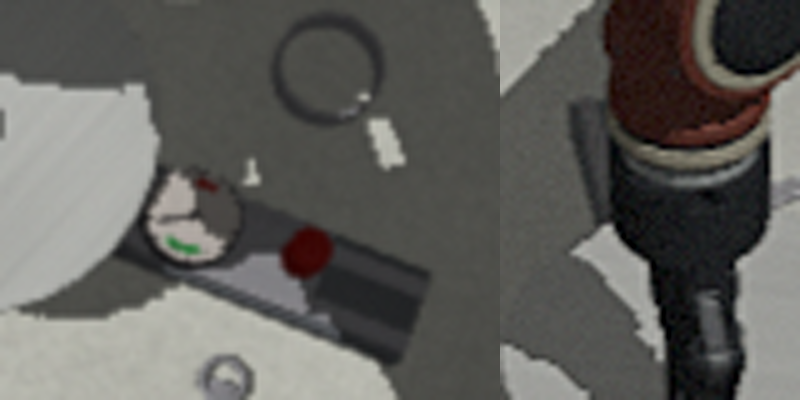

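The arm's shadow falls on the dial. The needle itself (195,215→162,215) points at about 2.83 rad, so this is a minor bulge centred near 42°. I'll make the reader tolerant of shadow.

```bash
python3 - <<'E'
s=open("h.py").read()
i=s.index("    rr=np.hypot"); j=s.index("    hist=")
s=s[:i]+'''    rr=np.hypot(X-ox,Y-oy); m=(rr>5)&(rr<15)
    th=np.arctan2(-(X-ox),-(Y-oy))%(2*np.pi)   # 0 toward post (down), clockwise
    cl=cv2.morphologyEx(g.astype(np.float32),cv2.MORPH_CLOSE,cv2.getStructuringElement(cv2.MORPH_ELLIPSE,(71,71)))
    wgt=np.where(m,np.clip(cl/np.maximum(g,5)-1.2,0,1.5),0)
'''+s[j:]
s=s.replace('"vis",round(float((face[q]).mean()),2)','"conc",round(float(wgt[sel].sum()/max(wgt.sum(),1e-9)),2),int(wgt.sum())')
s=s.replace('"scene",dial(.013,"scene"),"top",dial(.013,"top")','"top",dial(.013,"top",save="pics/t%04d.png"%(p["t"]*10))')
open("h.py","w").write(s)
E
python3 -c "from h import *;rep()"
```

```text
t 11.0 yaw 47.6 r 71.5 F [-5.2 -2.8  5.8] top (2.62, 'conc', 1.0, 691)
```

Request:
arm_command(rows="-5.5 4.9 0 0 0 0;-11.4 8.7 0 0 0 0;-11.4 8.7 0 0 0 0")

```text
t: 11.45
tool_pos: [0.597, 0.0901, 0.1732]
tool_rot: [-0.609, -3.08, -0.001]
contact_force: [-3.3, -2.7, 5.0]
opening: 0.0273
```

```bash
python3 -c "from h import *;rep()"
```

```text
t 11.4 yaw 59.5 r 71.5 F [-3.3 -2.7  5. ] top (1.9, 'conc', 1.0, 495)
```

Request:
arm_command(rows="-6.4 3.4 0 0 0 0;-13.1 6 0 0 0 0;-13.1 6 0 0 0 0")

```text
t: 11.88
tool_pos: [0.5836, 0.0961, 0.1732]
tool_rot: [-0.609, -3.08, -0.001]
contact_force: [-3.2, -3.1, 4.8]
opening: 0.0272
```

```bash
python3 -c "from h import *;rep()"
```

```text
t 11.9 yaw 71.3 r 71.4 F [-3.2 -3.1  4.8] top (1.9, 'conc', 1.0, 926)
```

Request:
arm_command(rows="-7 2 0 0 0 0;-14.1 3.2 0 0 0 0;-14.1 3.2 0 0 0 0")

```text
t: 12.3
tool_pos: [0.5693, 0.0992, 0.1732]
tool_rot: [-0.609, -3.079, -0.0]
contact_force: [-3.4, -4.2, 5.4]
opening: 0.0269
```

```bash
python3 -c "from h import *;rep()"
```

```text
t 12.3 yaw 83.0 r 71.2 F [-3.4 -4.2  5.4] top (1.91, 'conc', 1.0, 782)
```

Request:
arm_command(rows="-7.3 0.6 0 0 0 0;-14.6 0.3 0 0 0 0;-14.6 0.3 0 0 0 0")

```text
t: 12.72
tool_pos: [0.5547, 0.0992, 0.1732]
tool_rot: [-0.609, -3.079, 0.0]
contact_force: [-1.7, -4.7, 3.6]
opening: 0.0268
```

```bash
python3 -c "from h import *;rep()"
```

```text
Traceback (most recent call last):
  File "h.py", line 54, in rep
    print("t %.1f yaw %.1f r %.1f F %s"%(p["t"],np.degrees(np.arctan2(v[1],v[0])),1e3*np.hypot(*v),np.round(p["contact_force"],1)),"top",dial(.013,"top",save="pics/t%04d.png"%(p["t"]*10)))
                                                                                                                                         ~~~~^^^^^^^^^^^^^^^^^^^^^^^^^^^^^^^^^^^^^^^^^^^^^^
  File "h.py", line 37, in dial
    i=1+np.argmax(st[1:,4]); hull=cv2.convexHull(np.argwhere(l==i)[:,::-1].astype(np.int32))
        ~~~~~~~~~^^^^^^^^^^
ValueError: attempt to get argmax of an empty sequence
```

```bash
sed -i '/face=((sat/d;/connectedComponentsWithStats(face)/d;/i=1+np.argmax/d' h.py; python3 -c "from h import *;rep()"
```

```text
t 12.8 yaw 94.8 r 71.0 F [-0.9 -4.9  4.1] top (1.92, 'conc', 1.0, 806)
```

Request:
arm_command(rows="-7.3 -0.8 0 0 0 0;-14.4 -2.3 0 0 0 0;-14.4 -2.3 0 0 0 0")

```text
t: 13.2
tool_pos: [0.5405, 0.0964, 0.1732]
tool_rot: [-0.609, -3.079, 0.002]
contact_force: [0.4, -6.6, 2.1]
opening: 0.0271
```

```bash
python3 -c "from h import *;rep()"
```

```text
t 13.2 yaw 106.6 r 70.8 F [ 0.4 -6.6  2.1] top (1.91, 'conc', 1.0, 759)
```

Request:
arm_command(rows="-7 -2.3 0 0 0 0;-13.7 -5.3 0 0 0 0;-13.7 -5.3 0 0 0 0")

```text
t: 13.62
tool_pos: [0.5272, 0.0906, 0.1732]
tool_rot: [-0.61, -3.081, 0.003]
contact_force: [-0.1, -6.6, 1.7]
opening: 0.0273
```

```bash
python3 -c "from h import *;rep()"
```

```text
t 13.6 yaw 118.3 r 70.5 F [-0.1 -6.6  1.7] top (1.91, 'conc', 1.0, 790)
```

Request:
arm_command(rows="-6.3 -3.7 0 0 0 0;-12.3 -8 0 0 0 0;-12.3 -8 0 0 0 0")

```text
t: 14.05
tool_pos: [0.5154, 0.0823, 0.1732]
tool_rot: [0.61, 3.081, -0.004]
contact_force: [1.8, -5.1, -0.0]
opening: 0.0271
```

```bash
python3 -c "from h import *;rep()"
```

```text
t 14.1 yaw 130.1 r 70.3 F [ 1.8 -5.1 -0. ] top (1.91, 'conc', 1.0, 815)
```

Request:
arm_command(rows="-5.4 -4.9 0 0 0 0;-10.3 -10.4 0 0 0 0;-10.3 -10.4 0 0 0 0")

```text
t: 14.48
tool_pos: [0.5057, 0.0719, 0.1732]
tool_rot: [0.61, 3.079, -0.002]
contact_force: [3.2, -3.5, -2.3]
opening: 0.0268
```

```bash
python3 -c "from h import *;rep()"
```

```text
t 14.5 yaw 141.7 r 70.1 F [ 3.2 -3.5 -2.3] top (3.36, 'conc', 1.0, 874)
```

3.36 is above what a minor bulge can give (about 3.04), so this is the flank of the high spot. I'll go on in 5° steps.

Request:
arm_command(rows="-2 -2.4 0 0 0 0;-3.7 -4.9 0 0 0 0;-3.7 -4.9 0 0 0 0")

```text
t: 14.9
tool_pos: [0.5027, 0.0676, 0.1733]
tool_rot: [0.61, 3.077, 0.001]
contact_force: [4.6, -0.8, -1.8]
opening: 0.0271
```

```bash
python3 -c "from h import *;rep()"
```

```text
t 14.9 yaw 146.1 r 70.0 F [ 4.6 -0.8 -1.8] top (3.71, 'conc', 1.0, 574)
```

Request:
arm_command(rows="-1.6 -2.6 0 0 0 0;-3.2 -5.2 0 0 0 0;-3.2 -5.2 0 0 0 0")

```text
t: 15.32
tool_pos: [0.4998, 0.0629, 0.1732]
tool_rot: [0.61, 3.076, 0.003]
contact_force: [5.0, -0.1, -1.9]
opening: 0.0269
```

```bash
python3 -c "from h import *;rep()"
```

```text
t 15.3 yaw 150.6 r 69.9 F [ 5.  -0.1 -1.9] top (3.93, 'conc', 1.0, 585)
```

Request:
arm_command(rows="-1.3 -2.7 0 0 0 0;-2.7 -5.4 0 0 0 0;-2.7 -5.4 0 0 0 0")

```text
t: 15.75
tool_pos: [0.4973, 0.0577, 0.1732]
tool_rot: [0.61, 3.076, 0.004]
contact_force: [4.5, -0.1, -1.4]
opening: 0.0272
```

```bash
python3 -c "from h import *;rep()"
```

```text
t 15.8 yaw 155.3 r 69.8 F [ 4.5 -0.1 -1.4] top (3.94, 'conc', 1.0, 564)
```

Request:
arm_command(rows="-1.1 -2.8 0 0 0 0;-2.3 -5.6 0 0 0 0;-2.3 -5.6 0 0 0 0")

```text
t: 16.18
tool_pos: [0.4951, 0.0522, 0.1732]
tool_rot: [0.61, 3.076, 0.004]
contact_force: [5.4, -1.2, -2.0]
opening: 0.0269
```

```bash
python3 -c "from h import *;rep()"
```

```text
t 16.2 yaw 160.2 r 69.8 F [ 5.4 -1.2 -2. ] top (3.7, 'conc', 1.0, 477)
```

The needle is symmetric, 3.71 at 146.1° and 3.70 at 160.2°, so the peak is at about 153.1°. Going back there, checking, then letting go.

Request:
arm_command(rows="1.5 4 0 0 0 0;3.3 7.9 0 0 0 0;3.3 7.9 0 0 0 0;3.3 7.9 0 0 0 0")

```text
t: 16.73
tool_pos: [0.4984, 0.06, 0.1732]
tool_rot: [0.61, 3.076, 0.004]
contact_force: [3.1, -1.5, -0.8]
opening: 0.0269
```

```bash
python3 -c "from h import *;rep()"
```

```text
t 16.7 yaw 153.2 r 69.8 F [ 3.1 -1.5 -0.8] top (3.96, 'conc', 1.0, 717)
```

Request:
arm_command(rows="0 0 0 0 0 0;0 0 0 0 0 0;0 0 0 0 0 0;0 0 0 0 0 0;0 0 40 0 0 0;0 0 90 0 0 0;0 0 140 0 0 0;0 0 140 0 0 0;-20 60 140 0 0 0;-60 110 140 0 0 0;-80 160 140 0 0 0;-80 200 140 0 0 0", jaw=1)

```text
t: 18.27
tool_pos: [0.4165, 0.2616, 0.3121]
tool_rot: [0.607, 3.078, 0.003]
contact_force: [0.2, -0.6, 0.5]
opening: 0.0854
```

Run:
```python
from h import *
rep()
e=vision.get_image("top");f=e["frame"].astype(int)
M=np.zeros(f.shape[:2],bool);M[170:270,230:320]=1
for n,m in(("black",f.max(2)<28),("blue",f[...,2]-f[...,0]>25)): print(n,blobs(m&M,2))
c=blobs((f[...,2]-f[...,0]>25)&M,1)[0][2];v=onz(e,*c,.09)[:2]-AX;print("crank yaw",np.degrees(np.arctan2(v[1],v[0])))
crop(e,230,160,150,115,5,"pics/p5.png")
```

```text
t 18.3 yaw 121.7 r 274.1 F [ 0.2 -0.6  0.5] top (4.02, 'conc', 1.0, 1445)
black [(65, [259, 229, 9, 9], [263.32, 232.98]), (19, [309, 237, 11, 7], [313.79, 241.21])]
blue [(86, [264, 217, 11, 14], [268.51, 223.52]), (1, [264, 239, 1, 1], [264.0, 239.0])]
crank yaw 151.07162992200296
```

View pics/p5.png

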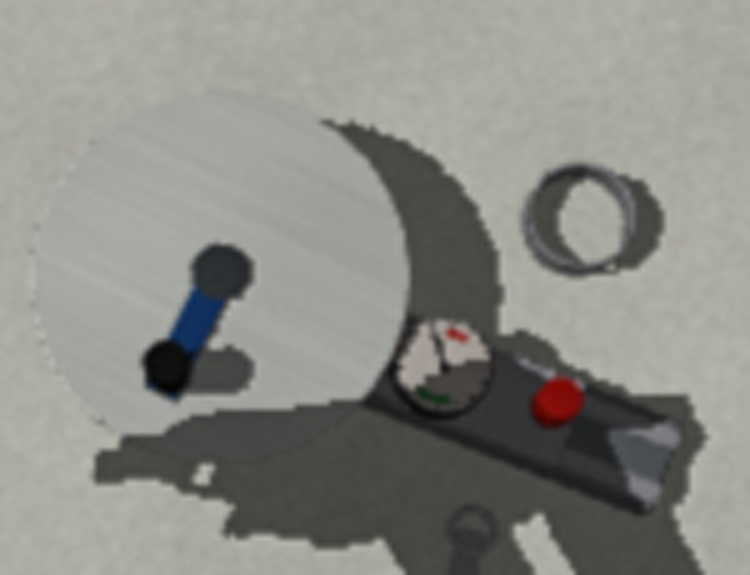

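The needle points up-left (445,368→433,328), about 4.0–4.1 rad, which is the high-spot value and short of the red. The hand is well clear and the ring and wrench are in place, so I'm handing in.

```bash
python3 -c "
from h import *;rep()
from station import workorder;print(workorder.finish_job())"
```

```text
t 18.4 yaw 121.5 r 274.7 F [ 0.3 -0.7 -0.4] top (4.02, 'conc', 0.99, 1437)
the job is handed in; nothing more can be done
None
```

The job is handed in at about 18 s of robot time, with the high spot under the pressed plunger, the turntable still and my hand clear. No verdict is reported, so this rests on my own readings.

- **Gauge:** I slid it in by the red post. The needle first went to about 2.0 rad, at the end of the green. I eased it back to about 1.85, which turned out to be on the plain part of the runner.
- **Search:** I turned the crank by its knob from −27° to 160°. There was a minor bulge near 41°, where the needle read about 2.85. The high spot is at 153°: the needle read 3.71 and 3.70 about 7° either side and about 4.0 at the top. I did not turn through the rest of the circle, because only the 5 mm bulge can read above about 3.0.
- **Last checks with the hand away:** the needle read 4.02 rad twice, unchanged and below the red. The crank was at 151 to 153°. The pastry ring and wrench looked undisturbed in the last picture. I did not look at the other kitchen things again, but the arm went nowhere near them.

Two readings disagreed. The gauge met the runner after only about 10 mm of hand travel, not 19 mm, so the carriage probably did not start fully out. The peak read about 0.1 rad below the expected 4.15, which I put down to the small dial image. The arm's shadow also spoiled two needle readings, one of which I corrected by eye, until I changed the reader.

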